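# Hang a freshly painted ceramic house on the sprung drying hook

## Task

The little ceramic house with the steel eye in its roof has wet paint: hang it up to dry on the sprung hook of the drying stand. Take the hook by its knob, pull it down, swing it in so that the hook goes through the eye, then keep hold and ease it gently all the way back up, so that the house is left hanging still on the hook. Touch the house with nothing but the hook, press it only lightly, do not shove it along or tip it, never let the hook fly up, and leave the other things alone.

Things in the scene. Friction and masses are not known exactly. Their poses are not given: they have to be found in the camera images.
- stand: Fixed drying stand: grey base plate (130 x 150 x 12 mm) with an upright 20 mm steel mast, topped at 340 to 406 mm by the grey spring drum. Origin on the mast's axis at table height; z up. Its -x axis points from the mast to where the jib points at jib angle 0.
- jib (a joint): Swivel angle of the horizontal jib arm about the mast (rad), free to turn by hand with slight friction, -1.0 to 1.0, positive anticlockwise from above. At angle a the hook's seat stands, in the stand's frame, at x = -0.150 cos a, y = -0.150 sin a.
- carriage (a joint): How far the sprung carriage (jib arm, knob and hook together) is pulled down the mast: 0 at its upper stop, at most 0.125 m. The spring pulls it up with about 7 N at the top and 9.5 N at the bottom (weight of the arm already taken off), enough to carry the house.
- hook: Hook of 5 mm round steel on the jib arm, open to its own -y. Origin at the seat: middle of its lowest, level part, on the bar's centre line (200 mm above the table at the upper stop). The bar runs along y; the shank stands at y = +10 mm, up to the arm, whose underside is 54 mm above the seat. x points along the arm to the mast, z up. Growing jib angle moves it to its -y, point first.
- hook_point (a point): Tip of the hook, on the bar's centre line: 13 mm to the hook's -y and 6 mm above the seat. With the bar's thickness the point ends 15 mm from the seat and its top lies 8.5 mm above the seat's centre line.
- knob (a point): Middle of the upright round black knob, 20 mm in diameter and 40 mm tall, 92 mm straight above the hook's seat (knob from 70 to 110 mm above the seat). Below it a 40 mm wide flange (66 to 70 mm above the seat) that the fingertips may rest on. The aluminium jib arm runs beneath, to the mast.
- house: The freshly painted house to hang, loose, 0.25 to 0.45 kg: white ceramic walls 56 mm (its x) by 50 mm (y), terracotta roof with the ridge along x, 85 mm high. A steel eye stands upright on the ridge. Origin at the centre of the underside, z up. It stands within about 5 mm of under the path of the hook's seat, its y axis within 0.12 rad of the stand's.
- ridge (a point): Middle of the house's ridge. From it stands a steel strap in the house's x-z plane, 4 mm thick, 32 mm wide, with the eye at its top: an opening 24 mm wide, 17 mm tall, 21 mm from its bottom to the eye's top; solid below. It is set by hand: the opening's bottom is anywhere from 4 to 36 mm above the ridge (eye's top 25 to 57 mm above it), not measured. The hook enters along the house's y.
- plain_house: Bystander: a like house, loose, without an eye. Origin at the centre of its underside.
- pot: Bystander: small clear paint pot with white cap, 52 mm wide, 48 mm tall. Origin at the centre of its underside.
- rinse: Bystander: empty rinsing glass, 72 mm wide, 85 mm tall. Origin at the centre of its underside.
There are look-alikes about, which are no part of the job. What is shaped like the house but yellow is not meant.

How it is judged:
By the outcome, as a careful person would: the job done as asked, in the order asked, and still so for the second after the job is handed in, with the robot touching nothing.
It also fails if it takes over 69 s, if anything falls off the work surface, if the arm or the gripper's body presses on something with over 40 N, if the wrist force passes 120 N, or if a joint passes its speed limit or range.

## Robot

A 6-joint arm with a two-finger parallel gripper is mounted at the origin on the work surface. World frame = base frame: x ahead of the robot, y to its left, z up, the work surface at z = 0. Lengths are in m, angles in rad, forces in N, time in s.
With the tool pointing down it reaches from about 0.375 to 0.9 m from the base axis. Payload 3.1 kg.
Tool frame: the origin (TCP) lies at the very end of the fingers, on their centre line; the grasp point (between the pads) lies 19 mm behind it (grip_depth is the distance from the TCP to the grasp point, in m); z points along the fingers, y is the line along which they close (so a half turn about z gives the same grasp; the last joint's range is limited). The gripper opens to 85 mm and grips with 20 to 120 N. Pads are 22 mm wide; open, the fingers measure 114 mm over their backs; the gripper's body (76 mm by 85 mm) begins 54 mm behind the grasp point. The pads swing forward as they close: fully open they stand 13 mm farther back than shut.
Start: joints at [-1.45, 0.527, 1.433, -0, 1.181, -0.178], TCP at [0.185, -0.597, 0.231] pointing down, gripper open.
Joint ranges: [-3.08, 3.08], [-0.75, 2.2], [0.22, 2.44], [-1.43, 4.57], [0, 2.65], [-2.85, 2.85]. Speed limits (rad/s): [2.79, 2.79, 3.14, 3.14, 3.14, 3.14].

## Interface

Orientations are given as a unit quaternion [x, y, z, w].
In Python, from station import * gives the robot as it stands.
- The arm moves only by the tool apply_moves, never from a script. Its argument "plan" is a list of rows, each a list of 7 numbers: the shift along the tool's x, y, z in m, then the turn, a rotation vector about the tool's x, y, z in rad, then the gripper command: -1 is fully open, 1 is shut, values between are in proportion. In form: [[dx, dy, dz, wx, wy, wz, jaw], ...]. A call has 1 to 8 rows; each row shifts and turns the commanded pose from where the row before left it, along the tool's axes as they then stand; what a row does not reach is not made up. A row lasts 1/8 s, in which the tool goes at most 62.5 mm and 10.7 degrees, less where a joint would pass 70% of its speed; a pose out of reach is approached as far as the arm can. A call is refused whole if a number of a shift passes 0.0625 or a number of a turn 0.188, either way. A call with a gripper value outside its range is refused whole. The fingers move at their own pace and stop on an object; "force" is the grip in N (left out, the last holds). Time passes only in rows, so rows that do not move let the fingers close. It gives the time, the measured TCP pose, the force, the opening and the grip force at its end, in the units of the state.
- sense(): the state, without advancing time (a new reading comes with each control period).
- snapshot(name): name is "side" or "top" or "wrist"; returns the picture (480x640x3 uint8, red, green, blue); there is no depth.
- calibration(name): a dict with "camera_matrix" (3x3 intrinsics, pixels), "k1" (the pictures are not rectified: a ray, as slopes to the right and down, at radius r is drawn at 1 + k1 r^2 times it, then the intrinsics apply), "R" (3x3) and "t" (3): a world point X has camera coordinates R X + t; the wrist camera has in their place "mount" (4x4, takes a point from camera to tool coordinates, whose origin is the TCP and whose axes are the flange's). Camera axes: x right, y down, z forward; pixel columns grow to the right and rows downward; lengths in m; the calibration is good to about 2 mm. A picture is of the moment at which its call begins: read the wrist's pose just before it. calibration takes no time and is no camera call.
- sign_off(): hands the job in; it is judged then, once.
The state is a dict: "t": time; "q": joint angles; "qd": joint speeds; "tau": joint torques, N m; "tcp_pos": TCP position; "tool_rot": TCP orientation; "force": force on the tool from outside, world axes, zero at the start; "ft_torque": the same for the moment, N m; "finger_gap": opening from 0.0 (shut) to 1.0 (fully open); "gripper_force": force on a finger pad.
Only numpy, scipy, OpenCV 4.12 (cv2) and the standard library are available. Lean on these libraries where they do the work, as an engineer would, in place of code of your own. Each camera call takes 0.05 s, during which the arm holds its last target. There are 200 camera calls.

## Working session

There is one attempt and no reset: what is moved stays moved. The work goes in short steps, Python scripts to look and compute and a tool call to move; the robot and the scene stay as the last step left them, time stands still between calls to the robot, and variables do not carry over. Pictures are saved under pics/ and viewed, at most 10 in all, crops included, and the job is handed in when it is done.

Besides the shell and the picture viewer there is one more tool, called after "Request:" in YAML: its name, and indented under it one key for each argument. apply_moves: Moves the arm, as the interface text tells. Its arguments: {"type":"object","properties":{"plan":{"type":"array"},"force":{"type":"number"}},"required":["plan"]}

```bash
mkdir -p pics; ls; cat > h.py <<'E'
from station import *
import numpy as np, cv2
np.set_printoptions(precision=4,suppress=True)
E
python3 - <<'E'
from h import *
s=sense(); print(s)
for n in ["side","top"]:
    im=snapshot(n); cv2.imwrite(f"pics/{n}0.png",im[:,:,::-1]); np.save(f"pics/{n}0.npy",im)
    print(n,calibration(n))
print(calibration("wrist"))
E
```

```text
pics
{'t': 0.0, 'q': array([-1.4495,  0.5285,  1.4339,  0.    ,  1.1814, -0.1785]), 'qd': array([ 0.0018,  0.0005, -0.0002, -0.0008, -0.0013,  0.0016]), 'tau': array([  0.0011, -44.2349, -17.8027,  -0.0003,   0.0084,  -0.    ]), 'tcp_pos': array([ 0.1845, -0.5964,  0.2303]), 'tool_rot': array([ 0.9888,  0.1493,  0.    , -0.0011]), 'force': array([-0.0015, -0.0577,  0.4178]), 'ft_torque': array([-0.0292,  0.0566, -0.0085]), 'gripper_force': 0.0, 'finger_gap': 0.9976955722949784}
side {'camera_matrix': array([[440.3711,   0.    , 318.0468],
       [  0.    , 440.3711, 244.4513],
       [  0.    ,   0.    ,   1.    ]]), 'k1': -0.058489541370672, 'R': array([[-0.9996, -0.0275,  0.0026],
       [-0.0186,  0.5989, -0.8006],
       [ 0.0205, -0.8003, -0.5992]]), 't': array([0.5558, 0.1777, 0.9366])}
top {'camera_matrix': array([[443.0952,   0.    , 314.6963],
       [  0.    , 443.0952, 232.2074],
       [  0.    ,   0.    ,   1.    ]]), 'k1': -0.07509816473579362, 'R': array([[-0.0248, -0.9997,  0.0027],
       [-0.9895,  0.0242, -0.1428],
       [ 0.1427, -0.0062, -0.9898]]), 't': array([0.005 , 0.5826, 0.821 ])}
{'camera_matrix': array([[353.3337,   0.    , 319.9408],
       [  0.    , 353.3337, 238.8443],
       [  0.    ,   0.    ,   1.    ]]), 'k1': 0.007224938114430568, 'mount': array([[ 0.0002, -0.9597, -0.2809,  0.0713],
       [ 1.    ,  0.0001,  0.0004,  0.0002],
       [-0.0004, -0.2809,  0.9597, -0.1429],
       [ 0.    ,  0.    ,  0.    ,  1.    ]])}
```

View pics/side0.png

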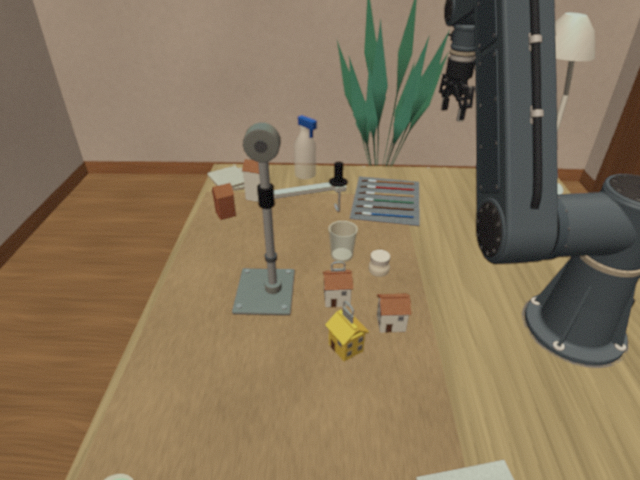

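View pics/top0.png

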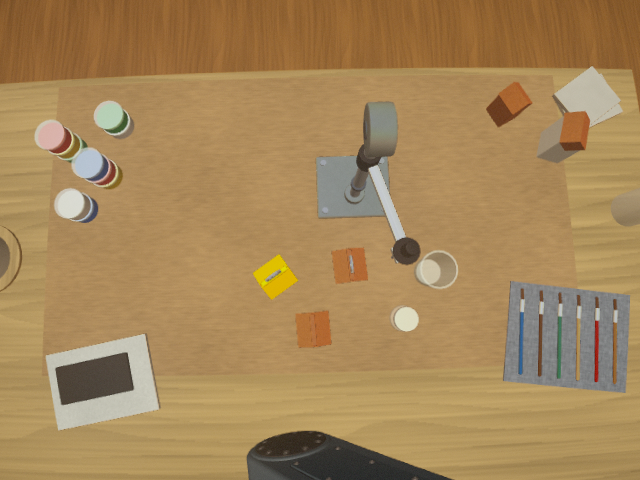

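The side picture shows the mast base at (272,287), the knob at (338,172), the white house with the eye at (338,288) and its eye near (340,260). The rinsing glass is at (343,238). 

Candidates for the house:
- White house with the eye: side (338,288), top (350,265). This is my choice.
- Plain house without an eye: side (393,312), top (313,329).
- Yellow look-alike with an eye: side (346,333), top (275,277).

I'll check the choice in one close crop.

```bash
python3 - <<'E'
from h import *
a=np.load("pics/side0.npy")[240:315,305:375]; b=np.load("pics/top0.npy")[225:295,320:420]
a=cv2.resize(a,None,fx=5.6,fy=8-2.4,interpolation=cv2.INTER_CUBIC); b=cv2.resize(b,None,fx=4,fy=4,interpolation=cv2.INTER_CUBIC)
o=np.zeros((420,800,3),np.uint8); o[:a.shape[0],:a.shape[1]]=a; o[:280,400:800]=b
cv2.imwrite("pics/crop1.png",o[:,:,::-1])
E
```

```text
(no output)
```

View pics/crop1.png

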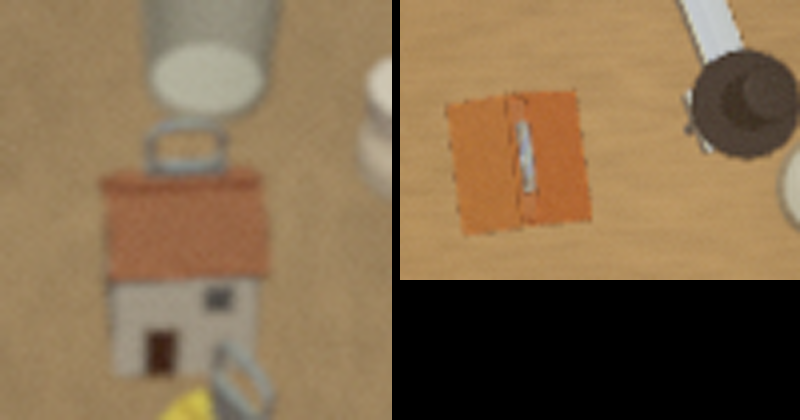

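The crop confirms the choice: white walls, terracotta roof, and a steel eye standing low on the ridge. In the side picture the eye spans columns 331–346, with its top at row 261 and its foot at about row 271. In the top picture the ridge runs from (348.8,248.3) to (351.8,281.3).

```bash
cat >> h.py <<'E'
def ray(n,uv,T=None):
    c=calibration(n); K=c["camera_matrix"]
    p=np.array([(uv[0]-K[0,2])/K[0,0],(uv[1]-K[1,2])/K[1,1]]); u=p.copy()
    for _ in range(20): u=p/(1+c["k1"]*(u@u))
    d=np.array([*u,1.])
    if n!="wrist": return -c["R"].T@c["t"], c["R"].T@d
    M=T@c["mount"]; return M[:3,3], M[:3,:3]@d
def onz(n,uv,z,T=None):
    o,d=ray(n,uv,T); return o+d*(z-o[2])/d[2]
def tri(*obs):
    A=np.zeros((3,3)); b=np.zeros(3); R=[ray(*o) for o in obs]
    for o,d in R:
        d=d/np.linalg.norm(d); P=np.eye(3)-np.outer(d,d); A+=P; b+=P@o
    x=np.linalg.solve(A,b); return x,[round(1e3*np.linalg.norm(np.cross(d/np.linalg.norm(d),x-o)),1) for o,d in R]
def proj(n,X,T=None):
    c=calibration(n)
    if n=="wrist":
        M=np.linalg.inv(T@c["mount"]); X=M[:3,:3]@X+M[:3,3]
    else: X=c["R"]@X+c["t"]
    u=X[:2]/X[2]; u=u*(1+c["k1"]*(u@u)); K=c["camera_matrix"]; return np.array([K[0,0]*u[0]+K[0,2],K[1,1]*u[1]+K[1,2]])
def tcpT():
    from scipy.spatial.transform import Rotation as Ro
    s=sense(); T=np.eye(4); T[:3,:3]=Ro.from_quat(s["tool_rot"]).as_matrix(); T[:3,3]=s["tcp_pos"]; return T
E
python3 - <<'E'
from h import *
c=[onz("top",p,.012) for p in [(317,157),(388,156),(389,215),(318,217)]]; print("plate top",np.array(c),np.mean(c,0))
c=[onz("side",p,.012) for p in [(245,269),(296,270),(292,313),(235,311)]]; print("plate side",np.array(c),np.mean(c,0))
print("ridge",onz("top",(348.75,248.25),.085),onz("top",(351.75,281.25),.085))
print("roof corners",[onz("top",p,.055) for p in [(331.75,250.75),(363.75,247.5),(367.75,280),(335.75,283.75)]])
print("eye",tri(("top",(351.5,264.3)),("side",(338.3,261.5))))
print("knobtop",onz("top",(411.25,249.25),.31),"flange",onz("top",(406.5,250.75),.27),tri(("top",(411.25,249.25)),("side",(338.5,163.5))),tri(("top",(406.8,250.75)),("side",(338.5,182))))
print("drum",tri(("top",(379,130)),("side",(263,142))))
for n,p in [("plain",(313,329))]: print(n,onz("top",p,.085))
print("pot",onz("top",(405,319),.048),"rinse rim",onz("top",(438,269),.085),onz("top",(429,272),0))
print("yellow",onz("top",(275,277),.08))
E
```

```text
plate top [[ 0.744  -0.0182  0.012 ]
 [ 0.7429 -0.1657  0.012 ]
 [ 0.6184 -0.1614  0.012 ]
 [ 0.6178 -0.017   0.012 ]] [ 0.6808 -0.0906  0.012 ]
plate side [[ 0.7385 -0.1579  0.012 ]
 [ 0.614  -0.1581  0.012 ]
 [ 0.6129 -0.0136  0.012 ]
 [ 0.7377 -0.0155  0.012 ]] [ 0.6758 -0.0863  0.012 ]
ridge [ 0.5449 -0.071   0.085 ] [ 0.4843 -0.0743  0.085 ]
roof corners [array([ 0.5441, -0.0409,  0.055 ]), array([ 0.5488, -0.1022,  0.055 ]), array([ 0.4868, -0.1073,  0.055 ]), array([ 0.4814, -0.0466,  0.055 ])]
eye (array([ 0.5143, -0.0729,  0.1099]), [np.float64(0.8), np.float64(0.8)])
knobtop [ 0.5177 -0.1359  0.31  ] flange [ 0.5198 -0.1379  0.27  ] (array([ 0.519 , -0.1364,  0.3083]), [np.float64(1.1), np.float64(1.1)]) (array([ 0.5194, -0.1392,  0.2655]), [np.float64(0.7), np.float64(0.7)])
drum (array([ 0.6604, -0.0902,  0.3726]), [np.float64(0.6), np.float64(0.6)])
plain [ 0.4005 -0.0016  0.085 ]
pot [ 0.4116 -0.176   0.048 ] rinse rim [ 0.5024 -0.2342  0.085 ] [ 0.5013 -0.2395  0.    ]
yellow [0.4958 0.0658 0.08  ]
```

```bash
cat >> h.py <<'E'
from scipy.spatial.transform import Rotation as Ro, Slerp
def down(psi,tilt=0):  # tool x at world yaw psi, then tilted about tool y
    c,s=np.cos(psi),np.sin(psi)
    return Ro.from_matrix(np.array([[c,s,0],[s,-c,0],[0,0,-1.]]))*Ro.from_rotvec([0,tilt,0])
def plan(wps,jaw,T0=None):  # wps: list of (pos,Rot,nrows); prints rows and the pose they end in
    T=tcpT() if T0 is None else T0
    p=T[:3,3]; R=Ro.from_matrix(T[:3,:3]); k=0
    for q,Q,n in wps:
        q=np.array(q,float); sl=Slerp([0,1],Ro.concatenate([R,Q])); p0=p.copy()
        for i in range(1,n+1):
            pn=p0+(q-p0)*i/n; Rn=sl(i/n)
            d=np.round(R.inv().apply(pn-p),4); w=np.round((R.inv()*Rn).as_rotvec(),3)
            print([float(v) for v in d]+[float(v) for v in w]+[jaw],","); k+=1
            if k%8==0: print("--")
            p=p+R.apply(d); R=R*Ro.from_rotvec(w)
E
python3 - <<'E'
from h import *
Rv=down(np.pi/2,.7); print(Rv.as_matrix()[:,2])
plan([((.22,-.50,.38),down(.5),3),((.40,-.25,.40),down(1.2),7),((.514,.013,.23),Rv,6)],-1)
E
```

```text
[ 0.      0.6442 -0.7648]
[0.0208, -0.0273, -0.0498, -0.001, -0.0, -0.067, -1] ,
[0.0226, -0.0258, -0.0498, -0.0, -0.0, -0.066, -1] ,
[0.0243, -0.0243, -0.0498, -0.001, -0.001, -0.067, -1] ,
[0.0397, -0.019, -0.0029, -0.0, 0.0, -0.1, -1] ,
[0.0414, -0.015, -0.0029, -0.0, 0.0, -0.1, -1] ,
[0.0426, -0.0108, -0.0029, -0.0, 0.0, -0.1, -1] ,
[0.0435, -0.0064, -0.0028, -0.0, 0.0, -0.1, -1] ,
[0.044, -0.0021, -0.0029, -0.0, 0.0, -0.1, -1] ,
--
[0.0439, 0.0024, -0.0029, -0.0, 0.0, -0.1, -1] ,
[0.0435, 0.0067, -0.0029, -0.0, 0.0, -0.1, -1] ,
[0.0478, 0.0018, 0.0283, 0.022, 0.115, -0.059, -1] ,
[0.0439, 0.0052, 0.0335, 0.021, 0.116, -0.06, -1] ,
[0.0395, 0.0085, 0.0383, 0.022, 0.115, -0.059, -1] ,
[0.0341, 0.0115, 0.0422, 0.021, 0.115, -0.059, -1] ,
[0.0284, 0.0143, 0.0456, 0.022, 0.116, -0.059, -1] ,
[0.022, 0.0169, 0.0481, 0.022, 0.115, -0.06, -1] ,
--
```

Request:
apply_moves:
  plan:
    - [0.021,-0.027,-0.05,0,0,-0.067,-1]
    - [0.0225,-0.026,-0.05,0,0,-0.067,-1]
    - [0.0245,-0.0245,-0.05,0,0,-0.067,-1]
    - [0.04,-0.019,-0.003,0,0,-0.1,-1]
    - [0.0415,-0.015,-0.003,0,0,-0.1,-1]
    - [0.0425,-0.011,-0.003,0,0,-0.1,-1]
    - [0.0435,-0.0065,-0.003,0,0,-0.1,-1]
    - [0.044,-0.002,-0.003,0,0,-0.1,-1]

```text
t: 1.1
tcp_pos: [0.3493, -0.3197, 0.3961]
tool_rot: [0.877, 0.481, 0.0, -0.0]
force: [-0.0, 0.0, 1.1]
finger_gap: 1.001
gripper_force: 0.0
```

```bash
python3 - <<'E'
from h import *
Rv=down(np.pi/2,-.7); print(Rv.as_matrix()[:,2])
plan([((.514,.013,.23),Rv,8)],-1)
E
```

```text
[ 0.     -0.6442 -0.7648]
[0.0461, -0.005, 0.0208, -0.025, -0.085, -0.068, -1] ,
[0.048, -0.0022, 0.0167, -0.025, -0.085, -0.068, -1] ,
[0.0493, 0.0008, 0.0125, -0.024, -0.086, -0.068, -1] ,
[0.05, 0.0038, 0.0083, -0.025, -0.085, -0.068, -1] ,
[0.0501, 0.0071, 0.0042, -0.025, -0.085, -0.067, -1] ,
[0.0498, 0.0104, 0.0002, -0.025, -0.085, -0.068, -1] ,
[0.0488, 0.0138, -0.0038, -0.025, -0.085, -0.068, -1] ,
[0.0472, 0.0172, -0.0074, -0.025, -0.085, -0.068, -1] ,
--
```

```bash
python3 - <<'E'
from h import *
plan([((.44,-.11,.40),down(1.5,-.2),4),((.514,.013,.23),down(np.pi/2,-.7),4)],-1)
E
```

```text
[0.0564, -0.009, -0.001, -0.013, -0.049, -0.124, -1] ,
[0.057, -0.002, -0.0038, -0.012, -0.049, -0.123, -1] ,
[0.0565, 0.0051, -0.0065, -0.013, -0.049, -0.124, -1] ,
[0.0551, 0.0122, -0.0092, -0.012, -0.049, -0.123, -1] ,
[0.0398, 0.0162, 0.0353, -0.008, -0.125, -0.016, -1] ,
[0.0436, 0.0167, 0.0302, -0.008, -0.125, -0.016, -1] ,
[0.0468, 0.0172, 0.0247, -0.008, -0.125, -0.017, -1] ,
[0.0492, 0.0178, 0.0188, -0.007, -0.125, -0.016, -1] ,
--
```

Request:
apply_moves:
  plan:
    - [0.0565,-0.009,-0.001,-0.013,-0.049,-0.124,-1]
    - [0.057,-0.002,-0.004,-0.012,-0.049,-0.124,-1]
    - [0.0565,0.005,-0.0065,-0.013,-0.049,-0.124,-1]
    - [0.055,0.012,-0.009,-0.012,-0.049,-0.123,-1]
    - [0.04,0.016,0.0355,-0.008,-0.125,-0.016,-1]
    - [0.0435,0.0165,0.03,-0.008,-0.125,-0.016,-1]
    - [0.047,0.017,0.0245,-0.008,-0.125,-0.016,-1]
    - [0.049,0.018,0.019,-0.008,-0.125,-0.016,-1]

```text
t: 2.1
tcp_pos: [0.5146, 0.0126, 0.2293]
tool_rot: [0.664, 0.663, -0.243, 0.245]
force: [0.5, -0.7, 0.5]
finger_gap: 1.005
gripper_force: 0.0
```

Request:
apply_moves:
  plan:
    - [0,0,0,0,0,0,-1]
    - [0,0,0,0,0,0,-1]

```text
t: 2.35
tcp_pos: [0.5137, 0.0111, 0.2301]
tool_rot: [0.665, 0.663, -0.243, 0.243]
force: [-0.1, 0.3, 0.1]
finger_gap: 1.005
gripper_force: 0.0
```

```bash
python3 - <<'E'
from h import *
T=tcpT(); np.save("pics/T1.npy",T); im=snapshot("wrist"); np.save("pics/w1.npy",im); cv2.imwrite("pics/w1.png",im[:,:,::-1])
print(T, proj("wrist",np.array([.5143,-.0729,.11]),T),proj("wrist",np.array([.5143,-.0729,.085]),T))
E
```

```text
[[ 0.0016  1.     -0.0014  0.5137]
 [ 0.7641 -0.0021 -0.645   0.0111]
 [-0.6451 -0.0001 -0.7641  0.2301]
 [ 0.      0.      0.      1.    ]] [320.9561 207.8533] [320.8896 185.235 ]
```

View pics/w1.png

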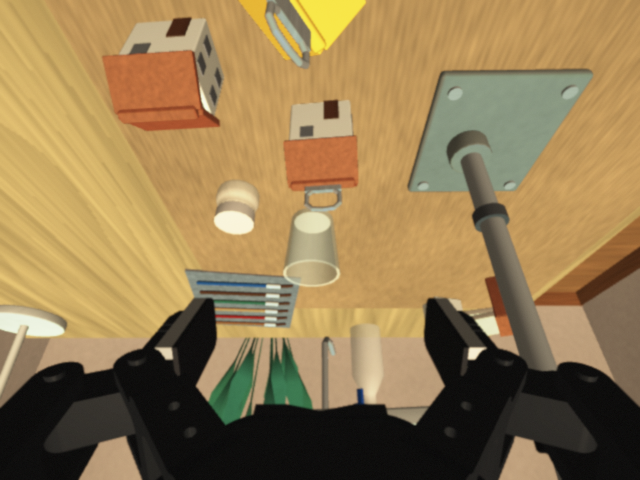

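The wrist picture is upside down. It shows the target house at (321,145), its eye at rows 187–212 around column 322, and the hook's bend near (328,343) at the back. I'll zoom in to read the eye's setting.

```bash
python3 - <<'E'
from h import *
im=np.load("pics/w1.npy"); a=im[175:225,280:370]; b=im[325:365,300:350]
o=np.zeros((600,800,3),np.uint8)
a=cv2.resize(a,None,fx=8,fy=8,interpolation=cv2.INTER_CUBIC); o[:400,:720]=a
b=cv2.resize(b,None,fx=5,fy=5,interpolation=cv2.INTER_CUBIC); o[400:600,:250]=b
cv2.imwrite("pics/c2.png",o[:,:,::-1])
E
```

```text
(no output)
```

View pics/c2.png

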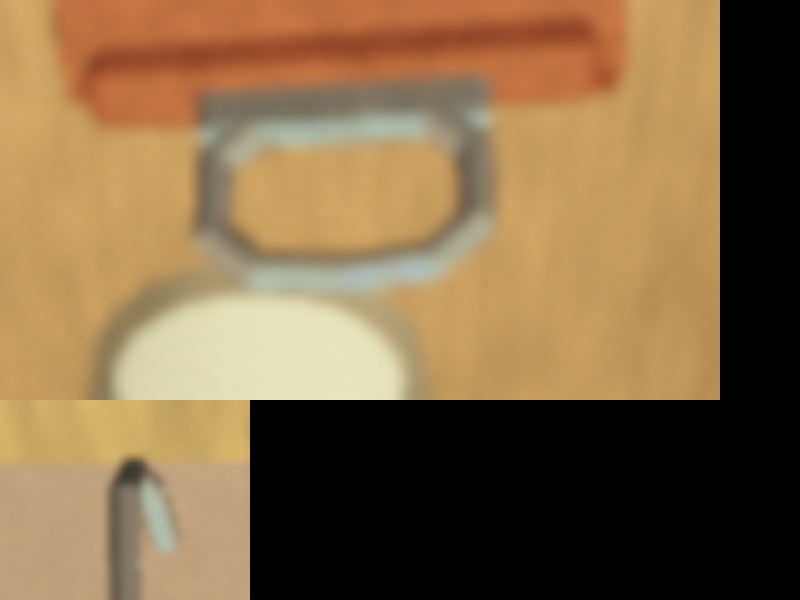

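The crop shows the front of the strap: foot on the ridge at row 186, opening bottom at row 189.4, eye top at row 208. So the opening's bottom is about 4 mm above the ridge, which puts the opening at z ≈ 0.089–0.106 and the eye's top at 0.110. This agrees with the triangulated value. Next I need the mast axis and the approach to the knob.

```bash
python3 - <<'E'
from h import *
from scipy.optimize import least_squares
T=np.load("pics/T1.npy"); obs=[]
def seg(im,r,c,w=40):
    s=cv2.cvtColor(im,cv2.COLOR_RGB2HSV)[r,:,1].astype(int); ok=s<70
    l=c
    while ok[l-1] : l-=1
    h=c
    while ok[h+1]: h+=1
    return (l+h)/2,h-l+1
side=np.load("pics/side0.npy"); w=np.load("pics/w1.npy")
for n,im,rc in [("side",side,[(220,268),(235,268),(250,269)]),("wrist",w,[(240,500),(255,504),(270,508),(285,512),(300,516)])]:
    for r,c in rc:
        m=seg(im,r,c); print(n,r,m); obs.append((n,(m[0],r)))
def f(p):
    e=[]
    for n,uv in obs:
        o,d=ray(n,uv,T); nrm=np.array([d[1],-d[0]])/np.hypot(d[0],d[1]); e.append(nrm@(p-o[:2]))
    return np.array(e)
r=least_squares(f,[.66,-.09]); print("mast",r.x,r.fun*1e3)
print("eye x,y",tri(("top",(351.5,264.3)),("side",(338.3,261.2)),("wrist",(323.1,209.5),T)))
print("knob flange",tri(("top",(406.8,250.75)),("side",(338.5,182))))
# hook shank base in wrist picture
print("hook bend",onz("wrist",(326.5,341.5),.2,T))
k=np.array([.519,-.1372]); print("r",np.linalg.norm(k-r.x))
plan([((.46,-.04,.33),down(1.8,-.4),3),((.519,-.137,.345),down(1.8),4)],-1)
E
```

```text
side 220 (267.0, 9)
side 235 (268.5, 8)
side 250 (269.5, 8)
wrist 240 (498.0, 25)
wrist 255 (502.5, 26)
wrist 270 (507.5, 26)
wrist 285 (512.5, 28)
wrist 300 (517.5, 28)
mast [ 0.664  -0.0936] [ 0.2886 -0.3511  0.0642  0.293  -0.0673 -0.0694 -0.0748 -0.0832]
eye x,y (array([ 0.5149, -0.0728,  0.1113]), [np.float64(1.4), np.float64(0.4), np.float64(1.2)])
knob flange (array([ 0.5194, -0.1392,  0.2655]), [np.float64(0.7), np.float64(0.7)])
hook bend [ 0.5188 -0.142   0.2   ]
r 0.15138871566877696
[-0.0341, -0.0178, -0.0142, -0.04, 0.1, -0.067, -1] ,
[-0.0311, -0.0194, -0.0182, -0.039, 0.1, -0.067, -1] ,
[-0.0279, -0.0206, -0.022, -0.04, 0.099, -0.067, -1] ,
[-0.0263, 0.0089, 0.0071, 0.0, 0.1, -0.0, -1] ,
[-0.0268, 0.0088, 0.0044, 0.0, 0.1, -0.0, -1] ,
[-0.0272, 0.0089, 0.0017, 0.0, 0.1, -0.0, -1] ,
[-0.0272, 0.0088, -0.001, 0.0, 0.1, 0.0, -1] ,
```

```bash
python3 - <<'E'
from h import *
plan([((.48,.00,.36),down(2.4,-.2),6),((.519,-.138,.36),down(3.45),7)],-1)
E
```

```text
[-0.0151, -0.0056, -0.0152, -0.06, 0.079, -0.126, -1] ,
[-0.0132, -0.0064, -0.0167, -0.061, 0.078, -0.127, -1] ,
[-0.0109, -0.0069, -0.0181, -0.06, 0.079, -0.126, -1] ,
[-0.0085, -0.007, -0.0192, -0.061, 0.079, -0.127, -1] ,
[-0.0061, -0.0067, -0.0202, -0.06, 0.079, -0.126, -1] ,
[-0.0037, -0.0061, -0.021, -0.061, 0.078, -0.127, -1] ,
[-0.0171, -0.0108, 0.0035, -0.015, 0.026, -0.149, -1] ,
[-0.0153, -0.0132, 0.0028, -0.015, 0.026, -0.15, -1] ,
--
[-0.0133, -0.0155, 0.0023, -0.015, 0.026, -0.149, -1] ,
[-0.0109, -0.0173, 0.0017, -0.015, 0.026, -0.15, -1] ,
[-0.0082, -0.0187, 0.0012, -0.015, 0.026, -0.149, -1] ,
[-0.0054, -0.0197, 0.0007, -0.015, 0.026, -0.15, -1] ,
[-0.0024, -0.0204, 0.0003, -0.015, 0.026, -0.149, -1] ,
```

Request:
apply_moves:
  plan:
    - [-0.015,-0.0055,-0.015,-0.06,0.079,-0.126,-1]
    - [-0.013,-0.0065,-0.0165,-0.06,0.079,-0.126,-1]
    - [-0.011,-0.007,-0.018,-0.06,0.079,-0.126,-1]
    - [-0.0085,-0.007,-0.019,-0.06,0.079,-0.127,-1]
    - [-0.006,-0.0065,-0.02,-0.06,0.079,-0.126,-1]
    - [-0.0035,-0.006,-0.021,-0.06,0.079,-0.127,-1]
    - [-0.017,-0.011,0.0035,-0.015,0.026,-0.15,-1]
    - [-0.0155,-0.013,0.003,-0.015,0.026,-0.15,-1]

```text
t: 3.4
tcp_pos: [0.4903, -0.041, 0.3619]
tool_rot: [0.218, 0.973, -0.028, 0.07]
force: [0.4, -0.4, -0.5]
finger_gap: 0.995
gripper_force: 0.0
```

Request:
apply_moves:
  plan:
    - [-0.0135,-0.0155,0.0025,-0.015,0.026,-0.15,-1]
    - [-0.011,-0.0175,0.0015,-0.015,0.026,-0.15,-1]
    - [-0.008,-0.0185,0.001,-0.015,0.026,-0.149,-1]
    - [-0.0055,-0.0195,0.0005,-0.015,0.026,-0.149,-1]
    - [-0.0025,-0.0205,0.0005,-0.015,0.026,-0.149,-1]
    - [0,0,0,0,0,0,-1]
    - [0,0,0,0,0,0,-1]

```text
t: 4.28
tcp_pos: [0.5182, -0.1375, 0.3594]
tool_rot: [-0.151, 0.989, -0.001, -0.001]
force: [-0.5, 0.3, 0.5]
finger_gap: 0.996
gripper_force: 0.0
```

```bash
python3 - <<'E'
from h import *
T=tcpT(); np.save("pics/T2.npy",T); im=snapshot("wrist"); np.save("pics/w2.npy",im); cv2.imwrite("pics/w2.png",im[:,:,::-1])
print(T, "knob top at",proj("wrist",np.array([.519,-.138,.31]),T),"eye",proj("wrist",np.array([.515,-.0728,.11]),T))
print(np.arctan2(T[1,0],T[0,0]))
E
```

```text
[[-0.9545 -0.2982 -0.0019  0.5182]
 [-0.2982  0.9545 -0.002  -0.1375]
 [ 0.0025 -0.0013 -1.      0.3594]
 [ 0.      0.      0.      1.    ]] knob top at [319.1634 265.4149] eye [375.7163 216.359 ]
-2.8388333733262225
```

View pics/w2.png

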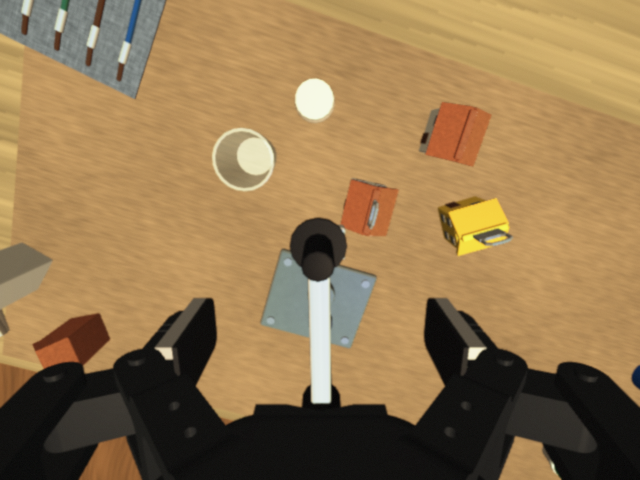

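The knob's top is at (318,265), where it was predicted, and the arm runs straight up the image, so the tool is lined up with the jib. I'll lower onto the knob and grip it.

Request:
apply_moves:
  plan:
    - [0,0,0.022,0,0,0,-1]
    - [0,0,0.022,0,0,0,-1]
    - [0,0,0.022,0,0,0,-1]
    - [0,0,0.021,0,0,0,-1]
    - [0,0,0,0,0,0,-1]
    - [0,0,0,0,0,0,1]
    - [0,0,0,0,0,0,1]
    - [0,0,0,0,0,0,1]
  force: 40

```text
t: 5.32
tcp_pos: [0.5192, -0.1374, 0.271]
tool_rot: [-0.153, 0.988, -0.0, -0.002]
force: [-0.5, 0.4, 0.3]
finger_gap: 0.377
gripper_force: 0.0
```

Request:
apply_moves:
  plan:
    - [0,0,0,0,0,0,1]
    - [0,0,0,0,0,0,1]
    - [0,0,0,0,0,0,1]

```text
t: 5.7
tcp_pos: [0.519, -0.1376, 0.2707]
tool_rot: [-0.153, 0.988, -0.0, -0.002]
force: [-1.6, 0.2, 5.1]
finger_gap: 0.224
gripper_force: 38.9
```

```bash
cat >> h.py <<'E'
M=np.array([.6625,-.0933])
def jibpose(a,z,dr=0): return (M[0]-(.15+dr)*np.cos(a),M[1]-(.15+dr)*np.sin(a),z),down(np.pi+a)
def arc(a0,a1,z0,z1,n,dr=0):
    s=np.linspace(0,1,n+1)[1:]; return [(*jibpose(a0+(a1-a0)*t,z0+(z1-z0)*t,dr),1) for t in s]
E
python3 - <<'E'
from h import *
s=sense(); T=tcpT(); v=T[:2,3]-M; a=np.arctan2(-v[1],-v[0]); print(s["t"],T[:3,3],s["force"],s["ft_torque"],s["finger_gap"],s["gripper_force"],"a",a,"r",np.hypot(*v),"psi",np.arctan2(T[1,0],T[0,0])+np.pi)
dr=np.hypot(*v)-.15
plan(arc(a,-.40,T[2,3],T[2,3]-.01,12,dr),1)
E
```

```text
5.7 [ 0.519  -0.1376  0.2707] [-1.5732  0.2308  5.147 ] [-0.0311  0.1902  0.0017] 0.2240385925263878 38.92549395561218 a 0.2991698856434948 r 0.1501776877844053 psi 0.3062702096366121
[-0.0003, 0.0087, 0.0008, -0.0, -0.005, 0.065, 1] ,
[-0.0003, 0.0088, 0.0009, -0.0, 0.0, 0.059, 1] ,
[-0.0002, 0.0087, 0.0008, -0.0, 0.0, 0.058, 1] ,
[-0.0003, 0.0088, 0.0008, -0.0, 0.0, 0.058, 1] ,
[-0.0002, 0.0087, 0.0009, -0.0, 0.0, 0.058, 1] ,
[-0.0003, 0.0088, 0.0008, -0.0, 0.0, 0.059, 1] ,
[-0.0002, 0.0087, 0.0008, -0.0, 0.0, 0.058, 1] ,
[-0.0003, 0.0088, 0.0009, -0.0, 0.0, 0.058, 1] ,
--
[-0.0003, 0.0087, 0.0008, -0.0, 0.0, 0.058, 1] ,
[-0.0002, 0.0088, 0.0008, -0.0, 0.0, 0.059, 1] ,
[-0.0003, 0.0087, 0.0009, -0.0, 0.0, 0.058, 1] ,
[-0.0002, 0.0087, 0.0008, -0.0, 0.0, 0.058, 1] ,
```

Request:
apply_moves:
  plan:
    - [0,0.0088,0.0008,0,0,0.059,1]
    - [-0.0003,0.0087,0.0008,0,0,0.058,1]
    - [-0.0003,0.0087,0.0008,0,0,0.058,1]
    - [-0.0002,0.0087,0.0008,0,0,0.058,1]
    - [-0.0003,0.0087,0.0008,0,0,0.058,1]
    - [-0.0002,0.0087,0.0008,0,0,0.058,1]

```text
t: 6.45
tcp_pos: [0.5118, -0.0856, 0.2664]
tool_rot: [0.022, 1.0, -0.001, -0.002]
force: [-2.3, -0.1, 7.7]
finger_gap: 0.221
gripper_force: 39.3
```

Request:
apply_moves:
  plan:
    - [-0.0003,0.0087,0.0008,0,0,0.058,1]
    - [-0.0002,0.0087,0.0008,0,0,0.058,1]
    - [-0.0003,0.0087,0.0008,0,0,0.058,1]
    - [-0.0002,0.0087,0.0008,0,0,0.058,1]
    - [-0.0003,0.0087,0.0008,0,0,0.058,1]
    - [-0.0002,0.0087,0.0008,0,0,0.058,1]
    - [0,0,0,0,0,0,1]

```text
t: 7.32
tcp_pos: [0.5231, -0.0342, 0.2615]
tool_rot: [0.194, 0.981, -0.0, -0.002]
force: [-2.7, 0.5, 8.6]
finger_gap: 0.223
gripper_force: 39.3
```

```bash
cat >> h.py <<'E'
def st():
    s=sense(); T=tcpT(); v=T[:2,3]-M; a=np.arctan2(-v[1],-v[0]); Rt=Ro.from_quat(s["tool_rot"])
    print(s["t"],T[:3,3],"F",s["force"],"Ftool",Rt.inv().apply(s["force"]),"tq",s["ft_torque"],"gap",s["finger_gap"],s["gripper_force"],"a",a,"r",np.hypot(*v),"yaw",(np.arctan2(T[1,0],T[0,0])+np.pi+1)%(2*np.pi)-1, "tilt",T[:2,2]); return T,a
E
python3 - <<'E'
from h import *
T,a=st()
im=snapshot("top"); cv2.imwrite("pics/top3.png",cv2.resize(im[200:320,280:460],None,fx=4,fy=4,interpolation=cv2.INTER_CUBIC)[:,:,::-1])
E
```

```text
7.325 [ 0.5231 -0.0342  0.2615] F [-2.695   0.4767  8.5967] Ftool [ 2.7085 -0.6008 -8.5847] tq [ 0.2598  0.2422 -0.0206] gap 0.22295305154957906 39.27526295185089 a -0.40118387820354995 r 0.15139239331047613 yaw -0.3905975673794533 tilt [-0.0045 -0.0001]
```

View pics/top3.png

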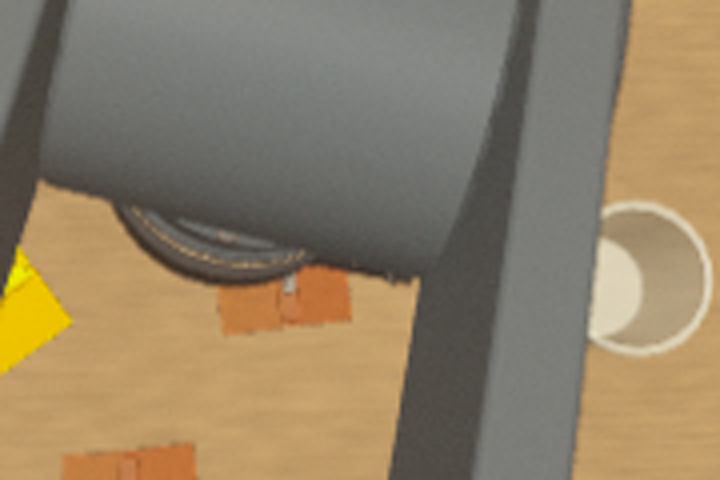

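Request:
apply_moves:
  plan:
    - [0,0,0.005,0,0,0,1]
    - [0,0,0.009,0,0,0,1]
    - [0,0,0.009,0,0,0,1]
    - [0,0,0.009,0,0,0,1]
    - [0,0,0.009,0,0,0,1]
    - [0,0,0.009,0,0,0,1]

```text
t: 8.12
tcp_pos: [0.5228, -0.0346, 0.2113]
tool_rot: [0.194, 0.981, -0.0, -0.002]
force: [-2.2, 1.0, 10.0]
finger_gap: 0.224
gripper_force: 39.4
```

Request:
apply_moves:
  plan:
    - [0,0,0.009,0,0,0,1]
    - [0,0,0.009,0,0,0,1]
    - [0,0,0.009,0,0,0,1]
    - [0,0,0.009,0,0,0,1]
    - [0,0,0.006,0,0,0,1]
    - [0,0,0.003,0,0,0,1]
    - [0,0,0,0,0,0,1]

```text
t: 9.0
tcp_pos: [0.5228, -0.0347, 0.1663]
tool_rot: [0.194, 0.981, -0.0, -0.002]
force: [-1.3, 1.2, 8.8]
finger_gap: 0.223
gripper_force: 39.5
```

```bash
python3 - <<'E'
from h import *
T,a=st(); np.save("pics/T4.npy",T)
w=snapshot("wrist"); s=snapshot("side")
A=cv2.resize(s[235:315,300:380],None,fx=5,fy=5,interpolation=cv2.INTER_CUBIC); B=w[140:340,200:440]; B=cv2.resize(B,None,fx=1.65,fy=1.65,interpolation=cv2.INTER_CUBIC)
np.save("pics/w4.npy",w); np.save("pics/s4.npy",s)
o=np.zeros((400,800,3),np.uint8); o[:,:400]=A; o[:B.shape[0],400:400+B.shape[1]]=B[:, :400]
cv2.imwrite("pics/c4.png",o[:,:,::-1])
seat=np.array([T[0,3],T[1,3],T[2,3]-.0707]); print("seat",seat, proj("wrist",seat,T),proj("side",seat),"eye",proj("wrist",np.array([.515,-.0735,.11]),T),proj("side",np.array([.515,-.0735,.11])))
E
```

```text
9.0 [ 0.5228 -0.0347  0.1663] F [-1.2734  1.1505  8.7825] Ftool [ 1.6496  0.5629 -8.7772] tq [0.3864 0.2545 0.0573] gap 0.2230733648435196 39.462334513664246 a -0.39704441339066343 r 0.15151002705568978 yaw -0.3908769190275212 tilt [-0.0042 -0.0002]
seat [ 0.5228 -0.0347  0.0956] [320.5723 252.5744] [334.5741 278.3506] eye [256.3028 271.9926] [338.3447 261.3432]
```

View pics/c4.png

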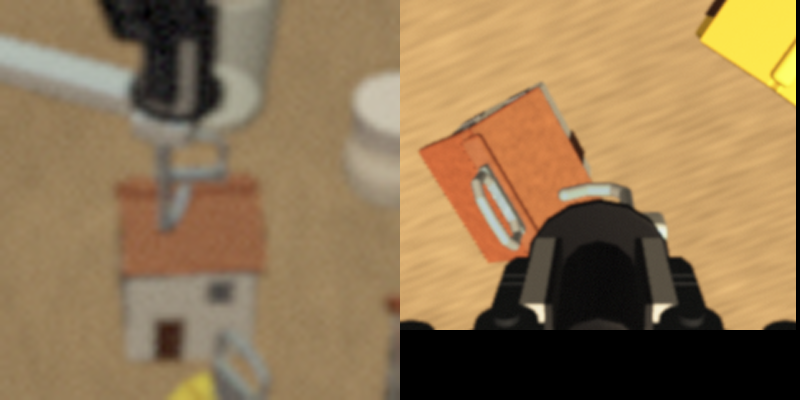

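In the side half, the hook's seat is at row 280 and column 334, and the eye's top at row 261; both match the prediction. In the wrist half, the hook points left towards the eye. The tip is near pixel (298,257) and the middle of the eye's top near (260,265).

```bash
cat >> h.py <<'E'
def hookpts(T,a,z0=.0707):
    seat=np.array([*(M-.15*np.array([np.cos(a),np.sin(a)])),T[2,3]-z0]); ym=np.array([np.sin(a),-np.cos(a),0])  # hook -y
    return seat,seat+15*.001*ym+[0,0,.006],seat-.01*ym
E
python3 - <<'E'
from h import *
T=np.load("pics/T4.npy"); a=-.397
se,tip,sh=hookpts(T,a)
for n,p in [("seat",se),("tip",tip),("bend",sh)]: print(n,p,proj("wrist",p,T),proj("side",p))
pt=onz("wrist",(298,256),.1016,T); print("tip seen",pt,"err",pt-tip)
ends=[onz("wrist",(200+(u-400)/1.65,140+v/1.65),.11,T) for u,v in [(480,175),(516,243)]]
e=np.mean(ends,0)-(pt-tip)*[1,1,0]; e0=np.mean(ends,0); print("eye ends",ends,"mean",e0,"corrected",e)
for q in (e0,e):
    v=q[:2]-M; print("a_eye",np.arctan2(-v[1],-v[0]),"r",np.hypot(*v))
d=ends[0]-ends[1]; print("strap yaw",np.arctan2(d[1],d[0]), np.linalg.norm(d))
E
```

```text
seat [ 0.5242 -0.0353  0.0956] [320.5457 254.82  ] [333.907  278.1507]
tip [ 0.5184 -0.0491  0.1016] [296.4374 257.7696] [336.7281 271.7125]
bend [ 0.528  -0.0261  0.0956] [336.2068 254.9218] [332.0433 281.0532]
tip seen [ 0.5177 -0.0478  0.1016] err [-0.0007  0.0014  0.    ]
eye ends [array([ 0.4984, -0.0708,  0.11  ]), array([ 0.5273, -0.0699,  0.11  ])] mean [ 0.5129 -0.0703  0.11  ] corrected [ 0.5136 -0.0717  0.11  ]
a_eye -0.15245114618209227 r 0.15140368561144987
a_eye -0.14421939756646715 r 0.15051226475973986
strap yaw -3.1099942588511897 0.02895671959173348
```

```bash
python3 - <<'E'
from h import *
T,a=st()
plan(arc(a,-.286,T[2,3],.1653,4,.0012),1)
E
```

```text
9.1 [ 0.5228 -0.0347  0.1664] F [-1.5101  0.8422  7.9937] Ftool [ 1.7473  0.1889 -7.9875] tq [0.353  0.2352 0.055 ] gap 0.21643208523663374 39.4620680809021 a -0.39684019463189635 r 0.15150204865660494 yaw -0.39085509816843 tilt [-0.0042 -0.0002]
[-0.0003, -0.0042, 0.0003, -0.002, -0.004, -0.022, 1] ,
[-0.0001, -0.0042, 0.0003, 0.0, 0.0, -0.027, 1] ,
[-0.0001, -0.0042, 0.0003, 0.0, 0.0, -0.028, 1] ,
[-0.0, -0.0042, 0.0002, 0.0, 0.0, -0.028, 1] ,
```

Request:
apply_moves:
  plan:
    - [0,-0.0042,0.0003,0,0,-0.027,1]
    - [-0.0001,-0.0042,0.0003,0,0,-0.027,1]
    - [-0.0001,-0.0042,0.0003,0,0,-0.027,1]
    - [-0.0001,-0.0042,0.0003,0,0,-0.028,1]
    - [0,0,0,0,0,0,1]

```text
t: 9.72
tcp_pos: [0.5172, -0.0509, 0.1654]
tool_rot: [0.14, 0.99, -0.001, -0.002]
force: [-2.1, 1.7, 9.5]
finger_gap: 0.221
gripper_force: 39.5
```

```bash
python3 - <<'E'
from h import *
T,a=st(); np.save("pics/T5.npy",T)
w=snapshot("wrist"); s=snapshot("side")
A=cv2.resize(s[250:290,315:355],None,fx=10,fy=10,interpolation=cv2.INTER_CUBIC); B=w[190:320,230:363]; B=cv2.resize(B,None,fx=3,fy=3,interpolation=cv2.INTER_CUBIC)
o=np.zeros((400,800,3),np.uint8); o[:,:400]=A; o[:B.shape[0],400:400+B.shape[1]]=B
cv2.imwrite("pics/c5.png",o[:,:,::-1])
se,tip,sh=hookpts(T,a)
for n,p in [("seat",se),("tip",tip),("bend",sh)]: print(n,p,proj("wrist",p,T),proj("side",p))
ym=np.array([np.sin(a),-np.cos(a),0])
for z in (.089,.106,.110): print(z,proj("side",np.array([.5138,-.072,z])),proj("wrist",np.array([.5138,-.072,z]),T))
E
```

```text
9.725 [ 0.5172 -0.0509  0.1654] F [-2.1135  1.7396  9.4923] Ftool [ 2.5501  1.0678 -9.4844] tq [0.2164 0.2944 0.1325] gap 0.22107576433196818 39.480727314949036 a -0.28380783536356297 r 0.15136862801434978 yaw -0.28161110528239686 tilt [-0.0042 -0.0005]
seat [ 0.5185 -0.0513  0.0947] [320.5599 254.6548] [336.5664 273.5314]
tip [ 0.5143 -0.0657  0.1007] [296.4502 257.6903] [338.574  267.0343]
bend [ 0.5213 -0.0417  0.0947] [336.2242 254.6983] [335.2589 276.4848]
0.089 [338.6108 269.3449] [288.2022 253.6194]
0.106 [338.8557 263.2502] [285.7474 262.5213]
0.11 [338.9141 261.7968] [285.1146 264.8159]
```

View pics/c5.png

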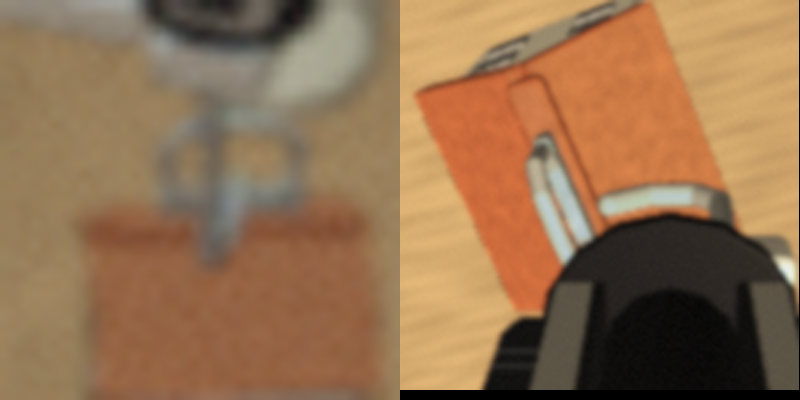

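The tip (298,258 in the wrist view; 338,268 in the side view) points into the middle of the opening (side rows 263–269). I'll swing in slowly.

Request:
apply_moves:
  plan:
    - [-0.0002,-0.0026,0,0,0,-0.017,1]
    - [-0.0001,-0.0026,0,0,0,-0.017,1]
    - [-0.0001,-0.0026,0,0,0,-0.017,1]
    - [0,-0.0026,0,0,0,-0.017,1]

```text
t: 10.32
tcp_pos: [0.5148, -0.0608, 0.1654]
tool_rot: [0.106, 0.994, -0.0, -0.002]
force: [-1.5, 2.1, 9.4]
finger_gap: 0.221
gripper_force: 39.5
```

Request:
apply_moves:
  plan:
    - [-0.0001,-0.0026,0,0,0,-0.017,1]
    - [0,-0.0026,0,0,0,-0.017,1]
    - [0,-0.0026,0,0,0,-0.017,1]
    - [0,-0.0026,0,0,0,-0.017,1]
    - [0,0,0,0,0,0,1]

```text
t: 10.95
tcp_pos: [0.513, -0.0713, 0.1654]
tool_rot: [0.073, 0.997, -0.0, -0.002]
force: [-2.2, 1.5, 9.7]
finger_gap: 0.22
gripper_force: 39.5
```

```bash
python3 - <<'E'
from h import *
T,a=st(); np.save("pics/T6.npy",T)
w=snapshot("wrist"); s=snapshot("side")
A=cv2.resize(s[250:290,315:355],None,fx=10,fy=10,interpolation=cv2.INTER_CUBIC); B=w[190:320,230:363]; B=cv2.resize(B,None,fx=3,fy=3,interpolation=cv2.INTER_CUBIC)
o=np.zeros((400,800,3),np.uint8); o[:,:400]=A; o[:B.shape[0],400:400+B.shape[1]]=B
cv2.imwrite("pics/c6.png",o[:,:,::-1])
E
```

```text
10.95 [ 0.513  -0.0713  0.1654] F [-2.2472  1.5312  9.7394] Ftool [ 2.4877  1.177  -9.7302] tq [0.2136 0.2952 0.1632] gap 0.22034519779752626 39.45290744304657 a -0.14636613568648674 r 0.15111294809201956 yaw -0.14529818550023688 tilt [-0.0045 -0.0007]
```

View pics/c6.png

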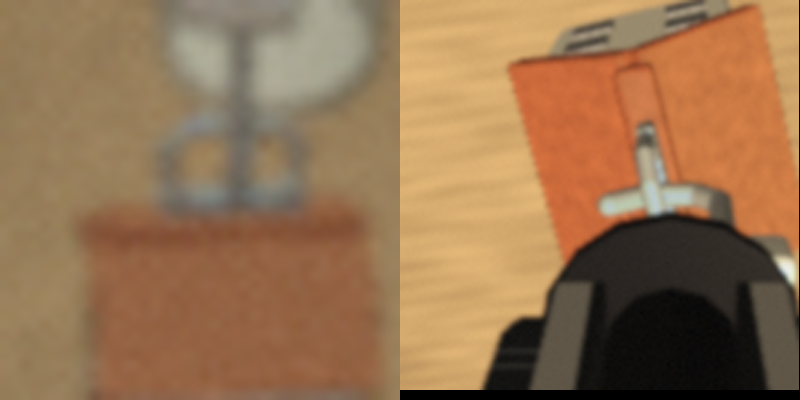

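The hook is through the eye (tip at (605,207) in the crop, strap at about (652,195)) and the house hasn't moved. I'll centre the seat about 2.5 mm further in, then ease up.

Request:
apply_moves:
  plan:
    - [0,-0.0013,0,0,0,-0.008,1]
    - [0,-0.0012,0,0,0,-0.008,1]
    - [0,0,-0.0015,0,0,0,1]
    - [0,0,-0.0015,0,0,0,1]
    - [0,0,-0.0015,0,0,0,1]
    - [0,0,-0.001,0,0,0,1]
    - [0,0,-0.001,0,0,0,1]

```text
t: 11.92
tcp_pos: [0.5127, -0.0736, 0.1719]
tool_rot: [0.065, 0.998, -0.001, -0.002]
force: [-1.8, 1.7, 9.6]
finger_gap: 0.228
gripper_force: 39.4
```

Request:
apply_moves:
  plan:
    - [0,0,-0.0007,0,0,0,1]
    - [0,0,-0.0007,0,0,0,1]
    - [0,0,-0.0007,0,0,0,1]
    - [0,0,-0.0007,0,0,0,1]
    - [0,0,-0.0007,0,0,0,1]
    - [0,0,-0.0007,0,0,0,1]
    - [0,0,-0.0007,0,0,0,1]
    - [0,0,-0.0007,0,0,0,1]

```text
t: 12.92
tcp_pos: [0.5126, -0.0736, 0.1769]
tool_rot: [0.065, 0.998, -0.0, -0.002]
force: [-0.4, 1.4, 5.0]
finger_gap: 0.225
gripper_force: 39.2
```

Request:
apply_moves:
  plan:
    - [0,0,-0.0007,0,0,0,1]
    - [0,0,-0.0007,0,0,0,1]
    - [0,0,-0.0007,0,0,0,1]
    - [0,0,-0.0007,0,0,0,1]
    - [0,0,0,0,0,0,1]
    - [0,0,0,0,0,0,1]

```text
t: 13.68
tcp_pos: [0.5126, -0.0736, 0.1795]
tool_rot: [0.065, 0.998, -0.0, -0.003]
force: [-1.6, 2.1, 6.4]
finger_gap: 0.221
gripper_force: 39.1
```

```bash
python3 - <<'E'
from h import *
T,a=st()
w=snapshot("wrist"); s=snapshot("side")
A=cv2.resize(s[240:320,300:380],None,fx=5,fy=5,interpolation=cv2.INTER_CUBIC); B=w[190:320,230:363]; B=cv2.resize(B,None,fx=3,fy=3,interpolation=cv2.INTER_CUBIC)
o=np.zeros((400,800,3),np.uint8); o[:,:400]=A; o[:B.shape[0],400:400+B.shape[1]]=B
cv2.imwrite("pics/c7.png",o[:,:,::-1])
E
```

```text
13.675 [ 0.5126 -0.0736  0.1795] F [-1.5987  2.1434  6.3737] Ftool [ 1.8947  1.9117 -6.3663] tq [0.2862 0.1206 0.1486] gap 0.2207588033611387 39.084522128105164 a -0.13041751930811912 r 0.1512191320663126 yaw -0.1295572748275564 tilt [-0.0052 -0.0005]
```

The force fell by about 3.3 N, so the hook now carries the house. I'll continue up slowly.

Request:
apply_moves:
  plan:
    - [0,0,-0.001,0,0,0,1]
    - [0,0,-0.0015,0,0,0,1]
    - [0,0,-0.002,0,0,0,1]
    - [0,0,-0.002,0,0,0,1]
    - [0,0,-0.002,0,0,0,1]
    - [0,0,-0.002,0,0,0,1]
    - [0,0,-0.002,0,0,0,1]
    - [0,0,-0.002,0,0,0,1]

```text
t: 14.78
tcp_pos: [0.5126, -0.0738, 0.1939]
tool_rot: [0.065, 0.998, -0.001, -0.003]
force: [-0.8, 2.0, 4.4]
finger_gap: 0.225
gripper_force: 39.0
```

Request:
apply_moves:
  plan:
    - [0,0,-0.002,0,0,0,1]
    - [0,0,-0.002,0,0,0,1]
    - [0,0,-0.002,0,0,0,1]
    - [0,0,-0.002,0,0,0,1]
    - [0,0,-0.002,0,0,0,1]
    - [0,0,-0.002,0,0,0,1]
    - [0,0,-0.002,0,0,0,1]
    - [0,0,-0.002,0,0,0,1]

```text
t: 15.78
tcp_pos: [0.5127, -0.0738, 0.2099]
tool_rot: [0.065, 0.998, -0.001, -0.003]
force: [-1.9, 1.2, 4.1]
finger_gap: 0.223
gripper_force: 39.0
```

Request:
apply_moves:
  plan:
    - [0,0,-0.002,0,0,0,1]
    - [0,0,-0.002,0,0,0,1]
    - [0,0,-0.002,0,0,0,1]
    - [0,0,-0.002,0,0,0,1]
    - [0,0,-0.002,0,0,0,1]
    - [0,0,-0.002,0,0,0,1]
    - [0,0,-0.002,0,0,0,1]
    - [0,0,-0.002,0,0,0,1]

```text
t: 16.77
tcp_pos: [0.5127, -0.0738, 0.2259]
tool_rot: [0.065, 0.998, -0.001, -0.003]
force: [-1.8, 2.3, 4.3]
finger_gap: 0.219
gripper_force: 39.0
```

Request:
apply_moves:
  plan:
    - [0,0,-0.002,0,0,0,1]
    - [0,0,-0.002,0,0,0,1]
    - [0,0,-0.002,0,0,0,1]
    - [0,0,-0.002,0,0,0,1]
    - [0,0,-0.002,0,0,0,1]
    - [0,0,-0.002,0,0,0,1]
    - [0,0,-0.002,0,0,0,1]
    - [0,0,-0.002,0,0,0,1]

```text
t: 17.77
tcp_pos: [0.5128, -0.0738, 0.2419]
tool_rot: [0.065, 0.998, -0.001, -0.003]
force: [-2.7, 1.7, 3.8]
finger_gap: 0.221
gripper_force: 39.0
```

Request:
apply_moves:
  plan:
    - [0,0,-0.002,0,0,0,1]
    - [0,0,-0.002,0,0,0,1]
    - [0,0,-0.002,0,0,0,1]
    - [0,0,-0.002,0,0,0,1]
    - [0,0,-0.002,0,0,0,1]
    - [0,0,-0.002,0,0,0,1]
    - [0,0,-0.0015,0,0,0,1]
    - [0,0,-0.0015,0,0,0,1]

```text
t: 18.77
tcp_pos: [0.5129, -0.0738, 0.2568]
tool_rot: [0.065, 0.998, -0.001, -0.003]
force: [-2.5, 1.3, 3.4]
finger_gap: 0.224
gripper_force: 39.0
```

```bash
python3 - <<'E'
from h import *
T,a=st()
E
```

```text
18.775 [ 0.5129 -0.0738  0.2568] F [-2.5328  1.2671  3.3507] Ftool [ 2.6929  0.9241 -3.338 ] tq [0.3046 0.3903 0.1811] gap 0.22425838803082446 38.98099601268768 a -0.12987678887261808 r 0.15084706824950347 yaw -0.1296361383705129 tilt [-0.0054 -0.0008]
```

Request:
apply_moves:
  plan:
    - [0,0,-0.0015,0,0,0,1]
    - [0,0,-0.0015,0,0,0,1]
    - [0,0,-0.0015,0,0,0,1]
    - [0,0,-0.0015,0,0,0,1]
    - [0,0,-0.0015,0,0,0,1]
    - [0,0,-0.0015,0,0,0,1]
    - [0,0,-0.001,0,0,0,1]
    - [0,0,-0.001,0,0,0,1]

```text
t: 19.77
tcp_pos: [0.513, -0.0738, 0.2678]
tool_rot: [0.065, 0.998, -0.001, -0.003]
force: [-3.6, 1.3, 3.4]
finger_gap: 0.223
gripper_force: 39.0
```

Request:
apply_moves:
  plan:
    - [0,0,-0.0008,0,0,0,1]
    - [0,0,-0.0006,0,0,0,1]
    - [0,0,-0.0005,0,0,0,1]
    - [0,0,-0.0005,0,0,0,1]
    - [0,0,-0.0003,0,0,0,1]
    - [0,0,-0.0003,0,0,0,1]
    - [0,0,0,0,0,0,1]
    - [0,0,0,0,0,0,1]

```text
t: 20.78
tcp_pos: [0.513, -0.0737, 0.2708]
tool_rot: [0.065, 0.998, -0.001, -0.003]
force: [-3.5, 0.6, 3.9]
finger_gap: 0.223
gripper_force: 39.0
```

```bash
python3 - <<'E'
from h import *
T,a=st()
w=snapshot("wrist"); s=snapshot("side")
A=cv2.resize(s[140:300,270:430],None,fx=2.5,fy=2.5,interpolation=cv2.INTER_CUBIC); B=w[190:320,230:363]; B=cv2.resize(B,None,fx=3,fy=3,interpolation=cv2.INTER_CUBIC)
o=np.zeros((400,800,3),np.uint8); o[:,:400]=A; o[:B.shape[0],400:400+B.shape[1]]=B
cv2.imwrite("pics/c8.png",o[:,:,::-1])
E
```

```text
20.775 [ 0.513  -0.0737  0.2708] F [-3.462   0.6431  3.8796] Ftool [ 3.5361  0.1843 -3.8617] tq [0.2357 0.4749 0.0829] gap 0.22259604659203447 38.97768437862396 a -0.1300747742849357 r 0.15074190814834376 yaw -0.12967555273028974 tilt [-0.0053 -0.0008]
```

View pics/c8.png

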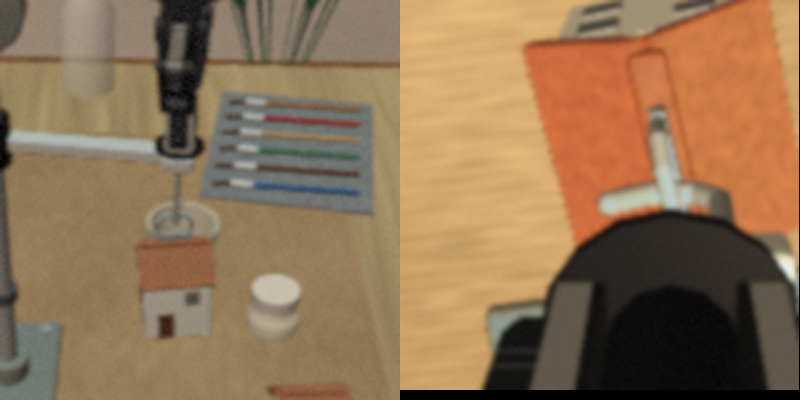

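The house hangs upright on the hook, with the roof at about (176,262) in the crop and the eye around the bar. The force is still 3.9 N up, so the carriage isn't quite on its stop yet. I'll creep up until the force drops.

Request:
apply_moves:
  plan:
    - [0,0,-0.0003,0,0,0,1]
    - [0,0,-0.0003,0,0,0,1]
    - [0,0,0,0,0,0,1]
    - [0,0,0,0,0,0,1]

```text
t: 21.38
tcp_pos: [0.5131, -0.0737, 0.2709]
tool_rot: [0.065, 0.998, -0.0, -0.003]
force: [-1.4, 0.8, -3.5]
finger_gap: 0.22
gripper_force: 39.1
```

Request:
apply_moves:
  plan:
    - [0,0,-0.0003,0,0,0,1]
    - [0,0,-0.0003,0,0,0,1]
    - [0,0,0,0,0,0,1]
    - [0,0,0,0,0,0,1]

```text
t: 21.88
tcp_pos: [0.5132, -0.0737, 0.2712]
tool_rot: [0.065, 0.998, -0.0, -0.003]
force: [3.5, 0.5, -14.1]
finger_gap: 0.224
gripper_force: 39.4
```

The carriage is on its stop. I'll back off the pull, wait, open gently, then lift away straight up.

Request:
apply_moves:
  plan:
    - [0,0,0.0004,0,0,0,1]
    - [0,0,0,0,0,0,1]
    - [0,0,0,0,0,0,1]
    - [0,0,0,0,0,0,1]
    - [0,0,0,0,0,0,1]

```text
t: 22.5
tcp_pos: [0.5132, -0.0737, 0.2712]
tool_rot: [0.065, 0.998, -0.0, -0.003]
force: [4.7, 0.7, -17.4]
finger_gap: 0.222
gripper_force: 39.5
```

Request:
apply_moves:
  plan:
    - [0,0,0,0,0,0,0.5]
    - [0,0,0,0,0,0,0.4]
    - [0,0,0,0,0,0,0.2]
    - [0,0,0,0,0,0,0]
    - [0,0,0,0,0,0,-0.3]
    - [0,0,0,0,0,0,-0.6]
    - [0,0,0,0,0,0,-0.6]
    - [0,0,0,0,0,0,-0.6]

```text
t: 23.5
tcp_pos: [0.513, -0.0737, 0.2715]
tool_rot: [0.065, 0.998, -0.001, -0.003]
force: [0.8, -0.6, -0.6]
finger_gap: 0.794
gripper_force: 0.0
```

Request:
apply_moves:
  plan:
    - [0,0,-0.005,0,0,0,-0.6]
    - [0,0,-0.015,0,0,0,-0.6]
    - [0,0,-0.02,0,0,0,-0.6]
    - [0,0,-0.02,0,0,0,-0.6]
    - [0,0,-0.02,0,0,0,-0.6]
    - [0.015,0,-0.01,0,0,0,-0.6]
    - [0.03,0,0,0,0,0,-0.6]
    - [0,0,0,0,0,0,-0.6]

```text
t: 24.5
tcp_pos: [0.4664, -0.067, 0.3622]
tool_rot: [0.065, 0.998, -0.0, -0.003]
force: [0.2, -0.2, -0.3]
finger_gap: 0.8
gripper_force: 0.0
```

```bash
python3 - <<'E'
from h import *
T,a=st()
w=snapshot("wrist"); s=snapshot("side")
A=cv2.resize(s[140:300,230:430],None,fx=3,fy=3,interpolation=cv2.INTER_CUBIC)
cv2.imwrite("pics/c9.png",A[:,:,::-1])
E
```

```text
24.5 [ 0.4664 -0.067   0.3622] F [ 0.2362 -0.2476 -0.3366] Ftool [-0.2684 -0.2145  0.3352] tq [ 0.0273  0.0154 -0.0087] gap 0.8000069715680375 0.0 a -0.13308190865230696 r 0.19787850678480506 yaw -0.12985674333071184 tilt [-0.0064 -0.0004]
```

View pics/c9.png

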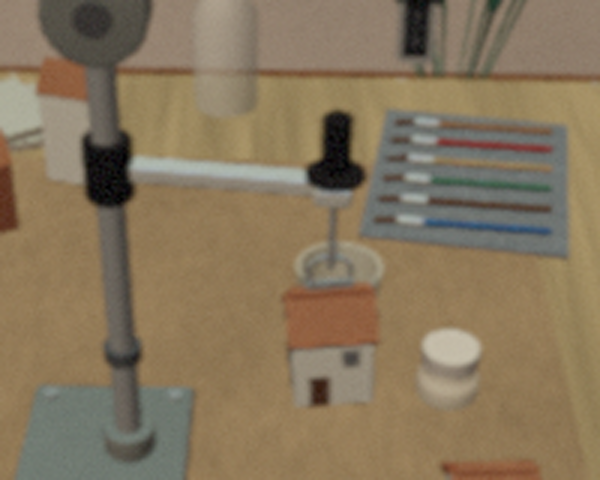

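The house hangs free on the hook with the carriage at the top. I've viewed 12 pictures, over the limit of 10, so I won't view any more. I'll wait for it to settle and check stillness numerically.

Request:
apply_moves:
  plan:
    - [0,0,0,0,0,0,-0.6]
    - [0,0,0,0,0,0,-0.6]
    - [0,0,0,0,0,0,-0.6]
    - [0,0,0,0,0,0,-0.6]
    - [0,0,0,0,0,0,-0.6]
    - [0,0,0,0,0,0,-0.6]
    - [0,0,0,0,0,0,-0.6]
    - [0,0,0,0,0,0,-0.6]

```text
t: 25.6
tcp_pos: [0.4689, -0.0679, 0.3618]
tool_rot: [0.065, 0.998, -0.001, -0.003]
force: [-0.5, -0.0, 0.7]
finger_gap: 0.798
gripper_force: 0.0
```

Request:
apply_moves:
  plan:
    - [0,0,0,0,0,0,-0.6]
    - [0,0,0,0,0,0,-0.6]
    - [0,0,0,0,0,0,-0.6]
    - [0,0,0,0,0,0,-0.6]
    - [0,0,0,0,0,0,-0.6]
    - [0,0,0,0,0,0,-0.6]
    - [0,0,0,0,0,0,-0.6]
    - [0,0,0,0,0,0,-0.6]

```text
t: 26.6
tcp_pos: [0.4689, -0.0679, 0.3618]
tool_rot: [0.065, 0.998, -0.001, -0.003]
force: [-0.4, -0.6, -0.3]
finger_gap: 0.801
gripper_force: 0.0
```

```bash
cat > still.py <<'E'
from h import *
F=[snapshot("side")[225:285,315:370].astype(float) for _ in range(8)]
hsv=lambda f: cv2.cvtColor(f.astype(np.uint8),cv2.COLOR_RGB2HSV)
for f in F:
    h=hsv(f); m=(h[...,0]<12)&(h[...,1]>110); y,x=np.nonzero(m); print(np.round([x.mean()+315,y.mean()+225,m.sum()],2), "diff",np.abs(f-F[0]).mean().round(2))
E
python3 still.py
```

```text
[339.34 246.11 291.  ] diff 0.0
[339.61 246.18 282.  ] diff 1.87
[339.48 246.01 308.  ] diff 1.86
[339.19 245.87 272.  ] diff 1.85
[339.45 246.26 291.  ] diff 1.87
[339.16 246.24 276.  ] diff 1.86
[339.59 246.33 294.  ] diff 1.88
[339.19 246.15 273.  ] diff 1.86
```

The differences between frames are flat at noise level, so the house is hanging still. I'm handing in.

```bash
python3 -c "
from h import *
print(sign_off())"
```

```text
the job is handed in; nothing more can be done
None
```

The house is hanging still on the hook with the carriage on its upper stop and the gripper clear, and the job is handed in at about 27 s; I viewed 12 pictures, two over the limit of 10.

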